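Click the egg counter up to four

TASK

Four eggs are in the tray, but the egg counter's thumbwheel shows fewer: with a fingertip, flick the wheel's near edge to the robot's right, one click at a time and letting each click settle, until the four-dot mark and its lug stand at the red pointer, never going past four. Push gently, do not grasp or lift anything, leave the eggs and everything else alone, and finish with the hand clear.

Things in the scene. Friction and masses are not known exactly. Their poses are not given: they have to be found in the camera images.
- egg_counter: Egg counter: dark-teal stand, fixed to the worktop by its suction foot. Origin: centre of its underside, on the wheel's axis; z up, x towards the pointer (away from the robot), y to the robot's left at yaw 0. Foot: radius 56 mm, 8 mm high (11 mm next to the column); column: radius 32 mm, up to 40 mm; pointer post at x = 63 to 72 mm, 63 mm high. A flat thumbwheel turns on top.
- count_wheel (a joint): Angle of the thumbwheel, rad: 0 = zero at the pointer; grows anticlockwise seen from above (near edge pushed to the robot's right). One click = 2*pi/7 = 0.898, so four = 3.590. A sprung detent holds each click (about 2 N at a lug overcomes it); pushed past half-way, the wheel snaps on to the next by itself. Stops just outside zero and six. Starts at zero, one or two.
- wheel_axis (a point): Point on the wheel's vertical axis at the lugs' mid-height, 50 mm up; axes as of the egg counter. The wheel is a white disc of radius 31 mm, 42 to 58 mm up, with seven lugs 51.4 degrees apart that stick out to radius 54 mm; each lug is 8 mm wide, round-ended, 43 to 57 mm up. Only the foot lies under them, so a shut fingertip can go down beside the wheel and push a lug sideways.
- pointer (a point): Inner end of the red pointer, 57.5 mm from the axis and 60 mm up, on the side away from the robot. At rest one lug always stands at the pointer, and two lugs stand 25.7 degrees either side of the near (-x) direction with a gap between them; pushing the left one of these to where the right one stood is one click.
- zero_lug (a point): Middle of the round end of the lug of zero, 50 mm from the axis, at the lugs' mid-height. This lug is red and has no dots; the other six are blue. The wheel is slippery plastic. Going clockwise from it, seen from above, the white disc carries one, two, three, four, five and six black dots, each group just inside its own lug.
- four_lug (a point): Middle of the round end of the four-dot lug (blue), 50 mm from the axis, at the lugs' mid-height. When four is set it stands 8 mm from the pointer's end in plan.
- egg_tray: Grey pulp egg tray, 102 x 150 x 34 mm, fixed to the worktop, with four brown eggs in it, their tops 59 mm up. Origin: centre of its underside.
- mug: Orange mug, 81 x 113 x 101 mm, loose bystander. Origin: centre of its underside.
- spread_jar: Dark jar with a green lid, 75 mm wide, 83 mm high, loose bystander. Origin: centre of its underside.
- tin: Tin with a tomato picture, 75 mm wide, 58 mm high, loose bystander. Origin: centre of its underside.
There are look-alikes about, which are no part of the job. What is shaped like the egg_counter but pink is not meant.

How it is judged (in metres and radians):
On the way:
1. the wheel has clicked home at three and settled there on the way (value of joint count_wheel between 2.543 and 2.843 rad), for 0.2 s.
At the end, for the whole second after the job is handed in: The wheel rests, still, at four (within 0.12 rad of 3.590) (value of joint count_wheel between 3.47 and 3.71 rad and velocity of joint count_wheel between -0.1 and 0.1 rad/s); the robot touches nothing.
It fails at once if the wheel went past four (more than half a click too far) (value of joint count_wheel above 4.1 rad).
It fails at once if the fingers pushed the counter harder than 30 N (contact force between the fingers and egg_counter above 30 N).
It fails at once if the eggs or their tray were pressed on with more than 2 N (contact force between any of the fingers, the arm and egg_tray above 2 N).
It fails at once if the mug, jar or tin was moved more than 15 mm (distance of any of mug, spread_jar, tin from where it was at the start of the episode above 0.015 m).
It also fails if it takes over 51 s, if anything falls off the work surface, if the arm or the gripper's body presses on something with over 40 N, if the wrist force passes 120 N, or if a joint passes its speed limit or range.

ROBOT

A 7-joint arm with a two-finger parallel gripper is mounted at the origin on a cart in front of the work surface, level with it; the furniture and walls round the work are solid. World frame = base frame: x ahead of the robot, y to its left, z up, the work surface at z = 0. Lengths are in mm, angles in degrees, forces in N, time in s.
With the tool pointing down it reaches from about 400 to 875 mm from the base axis. Payload 19.3 kg.
Tool frame: the origin (TCP) lies midway between the tips of the shut fingers; the grasp point (between the pads) lies 19 mm behind it; z points along the fingers, y is the line along which they close (so a half turn about z gives the same grasp; the last joint's range is limited). The gripper opens to 85 mm and grips with 20 to 120 N. Pads are 22 mm wide; open, the fingers measure 114 mm over their backs; the gripper's body (76 mm by 85 mm) begins 54 mm behind the grasp point. The pads swing forward as they close: fully open they stand 13 mm farther back than shut.
Start: joints at [66.624, 29.874, -2.08, 91.645, 1.215, 58.505, -6.463], TCP at [207.105, -589.68, 231.291] pointing down, gripper open.
Joint ranges: [-166.77, 166.77], [-17.47, 122.26], [-85.68, 81.53], [9.62, 139.38], [-72.42, 252.41], [9.2, 110.78], [-144.41, 144.41]. Speed limits (degrees/s): [108.29, 108.29, 136.94, 136.94, 172.46, 172.46, 172.46].

INTERFACE

Orientations are given as a 3x3 rotation matrix whose columns are the frame's x, y, z axes.
In Python, from rig import r, camera, calibration, job, cut_out, landmark_of gives the robot as it stands. The module is installed in compiled form; this text tells all that it offers.
- The arm moves only by the tool servo_tool, never from a script. Its argument "steps" is a list of rows, each an object of numbers: "x", "y", "z": the shift along the tool's x, y, z in m; "twist": the turn about the tool's z in degrees; "jaw": the finger opening in m, from 0 to 0.0854. A call has 1 to 20 rows; each row shifts and turns the commanded pose from where the row before left it, along the tool's axes as they then stand; what a row does not reach is not made up. A row lasts 1/10 s, in which the tool goes at most 50 mm and 8.59 degrees, less where a joint would pass 70% of its speed; a pose out of reach is approached as far as the arm can. A call with a gripper value outside its range is refused whole. The fingers move at their own pace and stop on an object; "grip_force" is the grip in N (left out, the last holds). Time passes only in rows, so rows that do not move let the fingers close. It gives the time, the measured TCP pose, the force, the opening and the grip force at its end, in the units of the state.
- r.get_state(): the state, without advancing time (a new reading comes with each control period).
- camera(name): name is "side" or "top" or "wrist"; returns the picture (384x512x3 uint8, red, green, blue); there is no depth.
- calibration(name): a dict with "fx", "fy", "cx", "cy" (pixels), "extrinsics" (4x4, takes a point from world to camera coordinates). Camera axes: x right, y down, z forward; pixel columns grow to the right and rows downward; lengths in mm; the calibration is good to about 2 mm. The wrist camera is an equidistant fisheye: a pixel r from the principal point sees the ray r / f radians off the axis. A picture is of the moment at which its call begins: read the wrist's pose just before it. calibration takes no time and is no camera call; for the wrist camera it gives the pose at the moment of the call.
- job.job_done(): hands the job in; it is judged then, once.
Trained networks look in the newest picture that a camera, given by its name, has taken for a name from the list of things; names that differ only in an ending like _2 or _b are one class to them, and where a whole thing is asked for, a point or a joint stands for the part that bears it (a point fixed in the world has none). Each returns a list of dicts, best first, with "conf" (0 to 1); they miss things now and then, are a little off and sometimes report something else, mostly with a low value. They report only what shows in the picture. A call takes as long as a camera call. They do not tell look-alikes from the thing itself.
- cut_out(target, camera): "pixels" (384x512 bool, what is visible of it).
- landmark_of(target, camera): "xyz" ([x, y, z] in mm, in the coordinates of the camera as it stood for that picture, good to about 4 mm: a listed point, or the origin of a listed thing).
The state is a dict: "time": time; "joint_pos": joint angles; "qd": joint speeds; "effort": joint torques, N m; "eef_pos": TCP position; "tcp_rot": TCP orientation; "wrist_force": force on the tool from outside, world axes, zero at the start; "torque": the same for the moment, N m; "width": opening from 0.0 (shut) to 1.0 (fully open); "grip_force": force on a finger pad.
Only numpy, scipy, OpenCV 4.12 (cv2) and the standard library are available. Lean on these libraries where they do the work, as an engineer would, in place of code of your own. Each camera call takes 0.05 s, during which the arm holds its last target. There are 200 camera calls.

## Working session

There is one attempt and no reset: what is moved stays moved. The work goes in short steps, Python scripts to look and compute and a tool call to move; the robot and the scene stay as the last step left them, time stands still between calls to the robot, and variables do not carry over. Pictures are saved under pics/ and viewed, at most 10 in all, crops included, and the job is handed in when it is done.

Besides the shell and the picture viewer there is one more tool, called after "Call:" by a JSON object that holds its "op" and its "data", one argument or row to a line. servo_tool: Moves the arm, as the interface text tells. Its arguments: {"type":"object","properties":{"steps":{"type":"array","items":{"type":"object","properties":{"x":{"type":"number"},"y":{"type":"number"},"z":{"type":"number"},"twist":{"type":"number"},"jaw":{"type":"number"}}}},"grip_force":{"type":"number"}},"required":["steps"]}

```bash
mkdir -p pics; cat > h.py <<'E'
import numpy as np, cv2
from rig import r, camera, calibration, job, cut_out, landmark_of
def world(p,cam):
    T=np.linalg.inv(np.array(calibration(cam)["extrinsics"])); return (T@np.append(p,1))[:3]
def save(img,n): cv2.imwrite("pics/"+n,cv2.cvtColor(img,cv2.COLOR_RGB2BGR))
E
python3 - <<'E'
from h import *
np.set_printoptions(precision=1,suppress=True)
a=camera("top");b=camera("side")
save(cv2.resize(np.vstack([a,b]),(450*1,675)) if 0 else np.hstack([cv2.resize(a,(400,300)),cv2.resize(b,(400,300))]),"ab.png"); save(cv2.resize(a,(800,600)),"top.png")
for c in("top","side"):
  for t in("egg_counter","wheel_axis","pointer","zero_lug","four_lug","egg_tray","mug","spread_jar","tin"):
    print(c,t,[(round(d["conf"],2),world(d["xyz"],c)) for d in landmark_of(t,c)])
s=r.get_state();print(s["time"],s["eef_pos"],s["tcp_rot"],s["width"])
E
```

```text
top egg_counter [(0.74, array([533.6, 149.1,   1.7])), (0.65, array([479.9, -47.4,   2.2]))]
top wheel_axis [(0.92, array([530.9, 146.8,  47.3])), (0.78, array([484. , -52.7,  52.3])), (0.53, array([438. , 374.4,   1.1]))]
top pointer [(0.73, array([594. , 157.8,  61.8])), (0.59, array([537.5, -43.7,  59.6]))]
top zero_lug [(0.81, array([536.2, -45.6,  46.5])), (0.74, array([507.8, 191.3,  50.6]))]
top four_lug [(0.92, array([439.8, -26.9,  48.7])), (0.89, array([535.1,  95.4,  51.2]))]
top egg_tray [(0.98, array([ 427.9, -275.4,    0.6]))]
top mug [(0.91, array([439.8, 374.5,   3. ]))]
top spread_jar [(0.71, array([432.2, 518.5,   2.7]))]
top tin [(0.85, array([593.9, 353.3,  -1.8]))]
side egg_counter [(0.89, array([535.4, 145.4,   0.4]))]
side wheel_axis [(0.91, array([538.1, 146.6,  50.2]))]
side pointer [(0.68, array([592. , 159.5,  56.6]))]
side zero_lug [(0.58, array([513.3, 187.5,  49.6]))]
side four_lug [(0.62, array([534.2,  96.2,  51.9]))]
side egg_tray [(0.54, array([ 422.4, -270.1,    1.4]))]
side mug []
side spread_jar [(0.91, array([432.8, 521.4,   3.2])), (0.55, array([534.8, 144.2,  -4. ])), (0.23, array([ 421.9, -272.9,    0.4]))]
side tin [(0.48, array([593.7, 356. ,   0.5])), (0.39, array([588.7, 163.6,  57.6]))]
1.0 [ 207.1 -589.7  231.3] [[ 0.9  0.3 -0. ]
 [ 0.3 -0.9  0. ]
 [-0.  -0.  -1. ]] 0.9987089328889122
```

View pics/top.png

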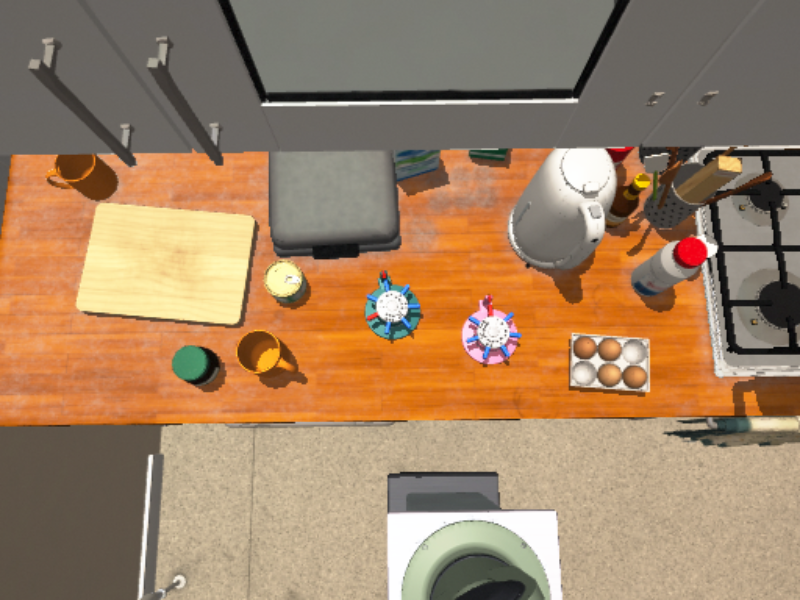

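View pics/ab.png

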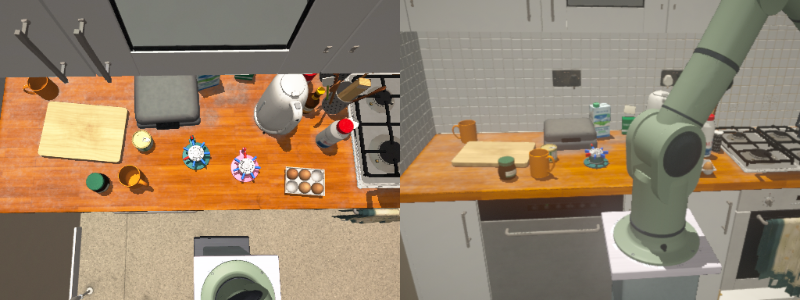

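The teal counter is at about (534, 147) mm, near pixel (392, 308) in the top view. Its red lug is on the left at (373, 316), so it shows two. The pink look-alike is at (490, 333).

```bash
python3 - <<'E'
from h import *
R=np.array(r.get_state()["tcp_rot"]);print(np.degrees(np.arctan2(R[1,0],R[0,0])),R.round(3))
pts={t:[] for t in("wheel_axis","pointer","zero_lug","four_lug")}
for c in("top","side"):
  for k in range(2):
    camera(c)
    for t in pts:
      for d in landmark_of(t,c):
        w=world(d["xyz"],c)
        if 80<w[1]<220 and abs(w[2]-52)<14: pts[t].append(w)
m={t:np.mean(v,0) for t,v in pts.items()};print(m)
for t in("pointer","zero_lug","four_lug"):
  d=m[t]-m["wheel_axis"];print(t,np.degrees(np.arctan2(d[1],d[0])),np.hypot(*d[:2]))
E
```

```text
19.353523087025888 [[ 0.943  0.331 -0.   ]
 [ 0.331 -0.943  0.   ]
 [-0.    -0.    -1.   ]]
{'wheel_axis': array([528.53063338, 156.71188176,  46.0342559 ]), 'pointer': array([578.09916256, 147.24468129,  57.27813552]), 'zero_lug': array([512.19127895, 189.00544402,  49.38138386]), 'four_lug': array([536.03482831,  95.40575419,  50.03166773])}
pointer -10.812823028774826 50.46451198259633
zero_lug 116.83773211429168 36.19183149262055
four_lug -83.02140829703649 61.763696609998426
```

Call:
{"op": "servo_tool", "data": {
  "steps": [
    {"twist":-7.5,"jaw":0},
    {"twist":-7.5,"jaw":0},
    {"twist":-7.5,"jaw":0},
    {"twist":-7.5,"jaw":0}
  ]
}}

```text
invalid input
```

Call:
{"op": "servo_tool", "data": {
  "steps": [
    {"x":0.0,"y":0.0,"z":0.0,"twist":-7.5,"jaw":0.0},
    {"x":0.0,"y":0.0,"z":0.0,"twist":-7.5,"jaw":0.0},
    {"x":0.0,"y":0.0,"z":0.0,"twist":-7.5,"jaw":0.0},
    {"x":0.0,"y":0.0,"z":0.0,"twist":-7.5,"jaw":0.0}
  ],
  "grip_force": 20
}}

```text
time: 2.4
eef_pos: [207.1, -589.7, 231.3]
tcp_rot: [[0.647, 0.762, -0.0], [0.762, -0.647, -0.0], [-0.0, -0.0, -1.0]]
wrist_force: [0.2, 0.8, 0.4]
width: 0.331
grip_force: 0.0
```

Call:
{"op": "servo_tool", "data": {
  "steps": [
    {"x":0.0259,"y":0.0305},
    {"x":0.0259,"y":0.0305},
    {"x":0.0259,"y":0.0305},
    {"x":0.0259,"y":0.0305},
    {"x":0.0259,"y":0.0305},
    {"x":0.0259,"y":0.0305},
    {"x":0.0305,"y":-0.0259},
    {"x":0.0305,"y":-0.0259},
    {"x":0.0305,"y":-0.0259},
    {"x":0.0305,"y":-0.0259},
    {"x":0.0305,"y":-0.0259},
    {"x":0.0305,"y":-0.0259},
    {"x":0.0305,"y":-0.0259},
    {"x":0.0305,"y":-0.0259},
    {"x":0.0305,"y":-0.0259},
    {"x":0.0305,"y":-0.0259},
    {"x":0.0305,"y":-0.0259},
    {"x":0.0305,"y":-0.0259},
    {"x":0.0305,"y":-0.0259}
  ]
}}

```text
invalid input
```

Call:
{"op": "servo_tool", "data": {
  "steps": [
    {"x":0.0259,"y":0.0305,"z":0.0,"twist":0.0,"jaw":0.0},
    {"x":0.0259,"y":0.0305,"z":0.0,"twist":0.0,"jaw":0.0},
    {"x":0.0259,"y":0.0305,"z":0.0,"twist":0.0,"jaw":0.0},
    {"x":0.0259,"y":0.0305,"z":0.0,"twist":0.0,"jaw":0.0},
    {"x":0.0259,"y":0.0305,"z":0.0,"twist":0.0,"jaw":0.0},
    {"x":0.0259,"y":0.0305,"z":0.0,"twist":0.0,"jaw":0.0},
    {"x":0.0305,"y":-0.0259,"z":0.0,"twist":0.0,"jaw":0.0},
    {"x":0.0305,"y":-0.0259,"z":0.0,"twist":0.0,"jaw":0.0},
    {"x":0.0305,"y":-0.0259,"z":0.0,"twist":0.0,"jaw":0.0},
    {"x":0.0305,"y":-0.0259,"z":0.0,"twist":0.0,"jaw":0.0},
    {"x":0.0305,"y":-0.0259,"z":0.0,"twist":0.0,"jaw":0.0},
    {"x":0.0305,"y":-0.0259,"z":0.0,"twist":0.0,"jaw":0.0},
    {"x":0.0305,"y":-0.0259,"z":0.0,"twist":0.0,"jaw":0.0},
    {"x":0.0305,"y":-0.0259,"z":0.0,"twist":0.0,"jaw":0.0},
    {"x":0.0305,"y":-0.0259,"z":0.0,"twist":0.0,"jaw":0.0}
  ],
  "grip_force": 20
}}

```text
time: 3.9
eef_pos: [449.0, -229.4, 231.5]
tcp_rot: [[0.651, 0.759, 0.0], [0.759, -0.651, -0.0], [0.0, 0.0, -1.0]]
wrist_force: [1.1, -0.3, -0.9]
width: -0.003
grip_force: 0.0
```

Call:
{"op": "servo_tool", "data": {
  "steps": [
    {"x":0.0305,"y":-0.0259,"z":0.0,"twist":0.0,"jaw":0.0},
    {"x":0.0305,"y":-0.0259,"z":0.0,"twist":0.0,"jaw":0.0},
    {"x":0.0305,"y":-0.0259,"z":0.0,"twist":0.0,"jaw":0.0},
    {"x":0.0305,"y":-0.0259,"z":0.0,"twist":0.0,"jaw":0.0},
    {"x":0.0305,"y":-0.0259,"z":0.0,"twist":0.0,"jaw":0.0},
    {"x":0.0305,"y":-0.0259,"z":0.0,"twist":0.0,"jaw":0.0},
    {"x":0.0305,"y":-0.0259,"z":0.0,"twist":0.0,"jaw":0.0},
    {"x":0.0305,"y":-0.0259,"z":0.0,"twist":0.0,"jaw":0.0},
    {"x":0.0305,"y":-0.0259,"z":0.0,"twist":0.0,"jaw":0.0},
    {"x":0.0305,"y":-0.0259,"z":0.0,"twist":0.0,"jaw":0.0},
    {"x":0.0,"y":0.0,"z":0.04,"twist":0.0,"jaw":0.0},
    {"x":0.0,"y":0.0,"z":0.04,"twist":0.0,"jaw":0.0},
    {"x":0.0,"y":0.0,"z":0.0,"twist":0.0,"jaw":0.0}
  ],
  "grip_force": 20
}}

```text
time: 5.2
eef_pos: [449.1, 168.5, 148.0]
tcp_rot: [[0.651, 0.759, -0.006], [0.759, -0.651, -0.002], [-0.006, -0.003, -1.0]]
wrist_force: [-1.4, 0.7, 1.6]
width: 0.003
grip_force: 0.0
```

```bash
cat > look.py <<'E'
from h import *
import sys
np.set_printoptions(precision=1,suppress=True)
T=np.array(calibration("wrist")["extrinsics"]);im=camera("wrist");save(im,sys.argv[1])
s=r.get_state();print(s["time"],s["eef_pos"],"cam",np.linalg.inv(T)[:3,3])
for t in("egg_counter","wheel_axis","pointer","zero_lug","four_lug"):
    print(t,[(round(d["conf"],2),(np.linalg.inv(T)@np.append(d["xyz"],1))[:3]) for d in landmark_of(t,"wrist")])
E
python3 look.py w1.png
```

```text
5.25 [450.3 169.  150.4] cam [499.3 224.1 288.8]
egg_counter [(0.83, array([534.7, 143.7,  -3.7])), (0.62, array([481.7, -48.1,  -1.1])), (0.2, array([541.9,  96.8,  43.5]))]
wheel_axis [(0.73, array([533.1, 147.6,  51.3])), (0.65, array([483.9, -48.6,  50.8])), (0.44, array([537.4,  96.3,  42.1]))]
pointer [(0.95, array([592.6, 159. ,  57.5])), (0.95, array([537.4, -45.5,  59.6]))]
zero_lug [(0.97, array([512.6, 183.8,  49.8])), (0.81, array([531.6, -45.4,  50.1]))]
four_lug [(0.85, array([538.5,  96.5,  46.3]))]
```

View pics/w1.png

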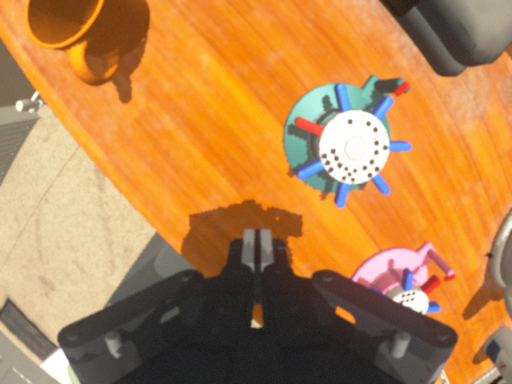

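The wrist view agrees with the networks: wheel at pixel (353, 147), red lug at (308, 126) and pointer at (402, 87). The shut tip at (258, 250) is about 25 mm across. I'll move above the gap to the left of the left near lug.

Call:
{"op": "servo_tool", "data": {
  "steps": [
    {"x":0.0185,"y":0.0105,"z":0.0,"twist":0.0,"jaw":0.0},
    {"x":0.0185,"y":0.0105,"z":0.0,"twist":-0.5,"jaw":0.0},
    {"x":0.0,"y":0.0,"z":0.025,"twist":0.0,"jaw":0.0},
    {"x":0.0,"y":0.0,"z":0.025,"twist":0.0,"jaw":0.0},
    {"x":0.0,"y":0.0,"z":0.025,"twist":0.0,"jaw":0.0},
    {"x":0.0,"y":0.0,"z":0.0,"twist":0.0,"jaw":0.0},
    {"x":0.0,"y":0.0,"z":0.0,"twist":0.0,"jaw":0.0}
  ],
  "grip_force": 20
}}

```text
time: 6.2
eef_pos: [491.8, 183.8, 77.5]
tcp_rot: [[0.645, 0.764, 0.001], [0.764, -0.645, 0.0], [0.001, 0.0, -1.0]]
wrist_force: [0.7, -0.1, 0.8]
width: 0.001
grip_force: 0.0
```

```bash
python3 look.py w2.png
```

```text
6.25 [492.1 183.9  77.9] cam [540.6 239.4 218.8]
egg_counter [(0.64, array([535.5, 145.7,  -2.7]))]
wheel_axis [(0.73, array([532.9, 147.2,  49.7]))]
pointer [(0.72, array([588.1, 158.3,  59.9])), (0.45, array([534.9, -44. ,  57.4]))]
zero_lug [(0.65, array([514.5, 189.2,  50.3]))]
four_lug [(0.62, array([538.6,  94.7,  47.3]))]
```

View pics/w2.png

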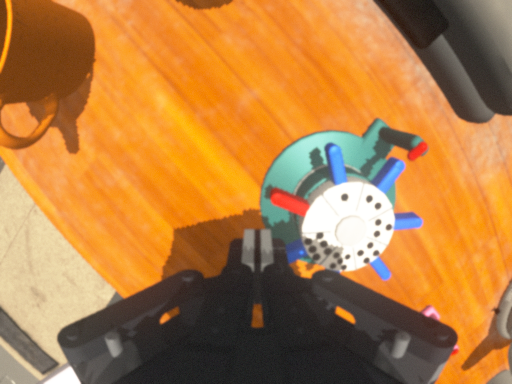

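The tip at (258, 245) lies between the red lug (290, 200) and the blue near lug (297, 250), at about r = 56 mm. I'll go down gently.

Call:
{"op": "servo_tool", "data": {
  "steps": [
    {"x":-0.001,"y":-0.001,"z":0.006,"twist":0.0,"jaw":0.0},
    {"x":0.0,"y":0.0,"z":0.006,"twist":0.0,"jaw":0.0},
    {"x":0.0,"y":0.0,"z":0.005,"twist":0.0,"jaw":0.0},
    {"x":0.0,"y":0.0,"z":0.003,"twist":0.0,"jaw":0.0},
    {"x":0.0,"y":0.0,"z":0.002,"twist":0.0,"jaw":0.0},
    {"x":0.0,"y":0.0,"z":0.001,"twist":0.0,"jaw":0.0},
    {"x":0.0,"y":0.0,"z":0.0,"twist":0.0,"jaw":0.0}
  ],
  "grip_force": 20
}}

```text
time: 7.2
eef_pos: [489.9, 183.5, 53.2]
tcp_rot: [[0.645, 0.764, -0.0], [0.764, -0.645, -0.0], [-0.0, -0.0, -1.0]]
wrist_force: [0.5, -0.4, -0.3]
width: 0.001
grip_force: 0.0
```

Call:
{"op": "servo_tool", "data": {
  "steps": [
    {"x":0.0,"y":0.0,"z":0.004,"twist":0.0,"jaw":0.0},
    {"x":0.0,"y":0.0,"z":0.004,"twist":0.0,"jaw":0.0},
    {"x":0.0,"y":0.0,"z":0.003,"twist":0.0,"jaw":0.0},
    {"x":0.0,"y":0.0,"z":0.0,"twist":0.0,"jaw":0.0}
  ],
  "grip_force": 20
}}

```text
time: 7.6
eef_pos: [489.7, 183.4, 41.8]
tcp_rot: [[0.645, 0.764, -0.001], [0.764, -0.645, -0.0], [-0.001, -0.0, -1.0]]
wrist_force: [-0.1, 0.3, 0.3]
width: -0.001
grip_force: 0.0
```

Call:
{"op": "servo_tool", "data": {
  "steps": [
    {"x":-0.00256,"y":6e-05,"z":0.0,"twist":-2.57,"jaw":0.0},
    {"x":-0.00256,"y":6e-05,"z":0.0,"twist":-2.57,"jaw":0.0},
    {"x":-0.00256,"y":6e-05,"z":0.0,"twist":-2.57,"jaw":0.0},
    {"x":-0.00256,"y":6e-05,"z":0.0,"twist":-2.57,"jaw":0.0},
    {"x":-0.00256,"y":6e-05,"z":0.0,"twist":-2.57,"jaw":0.0},
    {"x":-0.00256,"y":6e-05,"z":0.0,"twist":-2.57,"jaw":0.0},
    {"x":-0.00256,"y":6e-05,"z":0.0,"twist":-2.57,"jaw":0.0},
    {"x":-0.00256,"y":6e-05,"z":0.0,"twist":-2.57,"jaw":0.0},
    {"x":-0.00256,"y":6e-05,"z":0.0,"twist":-2.57,"jaw":0.0},
    {"x":-0.00256,"y":6e-05,"z":0.0,"twist":-2.57,"jaw":0.0}
  ],
  "grip_force": 20
}}

```text
time: 8.6
eef_pos: [478.1, 161.1, 42.4]
tcp_rot: [[0.247, 0.969, -0.0], [0.969, -0.247, 0.0], [0.0, -0.0, -1.0]]
wrist_force: [-1.8, 0.6, 0.1]
width: 0.004
grip_force: 0.8
```

Call:
{"op": "servo_tool", "data": {
  "steps": [
    {"x":-0.00256,"y":6e-05,"z":0.0,"twist":-2.57,"jaw":0.0},
    {"x":-0.00256,"y":6e-05,"z":0.0,"twist":-2.57,"jaw":0.0},
    {"x":-0.00256,"y":6e-05,"z":0.0,"twist":-2.57,"jaw":0.0},
    {"x":-0.00256,"y":6e-05,"z":0.0,"twist":-2.57,"jaw":0.0},
    {"x":-0.00256,"y":6e-05,"z":0.0,"twist":-2.57,"jaw":0.0},
    {"x":-0.00256,"y":6e-05,"z":0.0,"twist":-2.57,"jaw":0.0},
    {"x":-0.00256,"y":6e-05,"z":0.0,"twist":-2.57,"jaw":0.0},
    {"x":-0.00256,"y":6e-05,"z":0.0,"twist":-2.57,"jaw":0.0},
    {"x":-0.00256,"y":6e-05,"z":0.0,"twist":-2.57,"jaw":0.0},
    {"x":-0.00256,"y":6e-05,"z":0.0,"twist":-2.57,"jaw":0.0},
    {"x":0.0,"y":0.0,"z":0.0,"twist":0.0,"jaw":0.0},
    {"x":0.0,"y":0.0,"z":0.0,"twist":0.0,"jaw":0.0},
    {"x":0.0,"y":0.0,"z":0.0,"twist":0.0,"jaw":0.0}
  ],
  "grip_force": 20
}}

```text
time: 9.9
eef_pos: [477.7, 135.7, 42.3]
tcp_rot: [[-0.194, 0.981, 0.0], [0.981, 0.194, 0.0], [0.0, 0.0, -1.0]]
wrist_force: [-0.5, -0.4, 0.1]
width: 0.002
grip_force: 0.0
```

```bash
python3 look.py w3.png
```

```text
9.95 [477.6 135.8  42.3] cam [463.8 207.6 183.7]
egg_counter [(0.83, array([534.2, 146.1,  -1. ]))]
wheel_axis [(0.87, array([534.9, 144.6,  49. ]))]
pointer [(0.72, array([589. , 157.2,  57.9]))]
zero_lug [(0.97, array([486.3, 152. ,  49.9]))]
four_lug [(0.92, array([574.5, 113.9,  46.4])), (0.31, array([485.4, 155.7,  48.1]))]
```

View pics/w3.png

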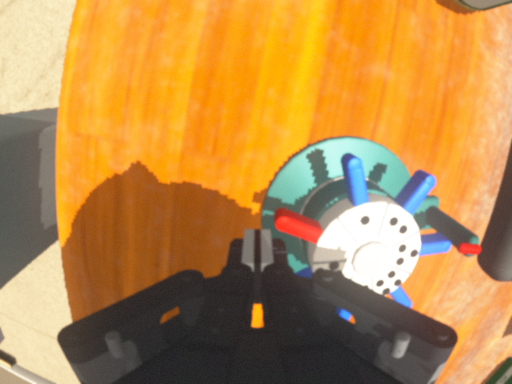

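The wheel moved one click. The red lug at (298, 224) is now just behind the finger, and a blue lug at (435, 243) stands at the pointer. I'll lift out, let it settle and go back.

Call:
{"op": "servo_tool", "data": {
  "steps": [
    {"x":0.0,"y":0.0,"z":-0.01,"twist":0.0,"jaw":0.0},
    {"x":0.0,"y":0.0,"z":-0.01,"twist":0.0,"jaw":0.0},
    {"x":0.0,"y":0.0,"z":-0.015,"twist":0.0,"jaw":0.0},
    {"x":-0.0,"y":0.0,"z":0.0,"twist":0.0,"jaw":0.0},
    {"x":0.00767,"y":0.00052,"z":0.0,"twist":7.71,"jaw":0.0},
    {"x":0.00767,"y":0.00052,"z":0.0,"twist":7.71,"jaw":0.0},
    {"x":0.00767,"y":0.00052,"z":0.0,"twist":7.71,"jaw":0.0},
    {"x":0.00767,"y":0.00052,"z":0.0,"twist":7.71,"jaw":0.0},
    {"x":0.00767,"y":0.00052,"z":0.0,"twist":7.71,"jaw":0.0},
    {"x":0.00767,"y":0.00052,"z":0.0,"twist":7.71,"jaw":0.0},
    {"x":0.0026,"y":0.0001,"z":0.0,"twist":5.0,"jaw":0.0},
    {"x":0.0,"y":0.0,"z":0.0,"twist":0.0,"jaw":0.0},
    {"x":0.0,"y":0.0,"z":0.0,"twist":0.0,"jaw":0.0}
  ],
  "grip_force": 20
}}

```text
time: 11.5
eef_pos: [488.4, 181.5, 77.5]
tcp_rot: [[0.641, 0.768, 0.0], [0.768, -0.641, -0.0], [-0.0, 0.0, -1.0]]
wrist_force: [-1.5, -0.0, -0.5]
width: -0.0
grip_force: 0.0
```

```bash
python3 look.py w4.png
```

```text
11.55 [488.3 181.4  77.4] cam [536.9 237.4 218.8]
egg_counter [(0.94, array([533.9, 142.4,  -5.2]))]
wheel_axis [(0.78, array([533.9, 146.3,  49.1]))]
pointer [(0.75, array([540.2, -46. ,  58.9])), (0.66, array([590.5, 156.7,  55.6]))]
zero_lug [(0.96, array([483.5, 152.4,  50.2]))]
four_lug [(0.84, array([576.6, 114. ,  46.5]))]
```

View pics/w4.png

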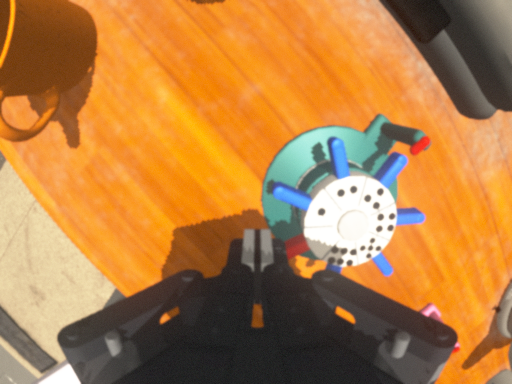

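The lug pattern matches the view at two, moved on by one click: red is now at (297, 247) as the left near lug, and the next lug stands at the pointer. So it has settled at three. Now the second click.

Call:
{"op": "servo_tool", "data": {
  "steps": [
    {"x":0.0025,"y":0.0,"z":0.006,"twist":0.0,"jaw":0.0},
    {"x":0.0,"y":0.0,"z":0.006,"twist":0.0,"jaw":0.0},
    {"x":0.0,"y":0.0,"z":0.005,"twist":0.0,"jaw":0.0},
    {"x":0.0,"y":0.0,"z":0.004,"twist":0.0,"jaw":0.0},
    {"x":0.0,"y":0.0,"z":0.003,"twist":0.0,"jaw":0.0},
    {"x":0.0,"y":0.0,"z":0.0,"twist":0.0,"jaw":0.0}
  ],
  "grip_force": 20
}}

```text
time: 12.4
eef_pos: [489.8, 183.4, 52.8]
tcp_rot: [[0.643, 0.766, -0.001], [0.766, -0.643, -0.0], [-0.001, -0.0, -1.0]]
wrist_force: [0.3, -0.7, -0.8]
width: -0.001
grip_force: 0.0
```

Call:
{"op": "servo_tool", "data": {
  "steps": [
    {"x":0.0,"y":0.0,"z":0.004,"twist":0.0,"jaw":0.0},
    {"x":0.0,"y":0.0,"z":0.004,"twist":0.0,"jaw":0.0},
    {"x":0.0,"y":0.0,"z":0.003,"twist":0.0,"jaw":0.0},
    {"x":0.0,"y":0.0,"z":0.0,"twist":0.0,"jaw":0.0}
  ],
  "grip_force": 20
}}

```text
time: 12.8
eef_pos: [489.9, 183.4, 41.9]
tcp_rot: [[0.643, 0.766, -0.0], [0.766, -0.643, -0.0], [-0.0, -0.0, -1.0]]
wrist_force: [-0.4, -0.4, 0.2]
width: -0.003
grip_force: 0.0
```

Same sweep as before.

Call:
{"op": "servo_tool", "data": {
  "steps": [
    {"x":-0.00256,"y":6e-05,"z":0.0,"twist":-2.57,"jaw":0.0},
    {"x":-0.00256,"y":6e-05,"z":0.0,"twist":-2.57,"jaw":0.0},
    {"x":-0.00256,"y":6e-05,"z":0.0,"twist":-2.57,"jaw":0.0},
    {"x":-0.00256,"y":6e-05,"z":0.0,"twist":-2.57,"jaw":0.0},
    {"x":-0.00256,"y":6e-05,"z":0.0,"twist":-2.57,"jaw":0.0},
    {"x":-0.00256,"y":6e-05,"z":0.0,"twist":-2.57,"jaw":0.0},
    {"x":-0.00256,"y":6e-05,"z":0.0,"twist":-2.57,"jaw":0.0},
    {"x":-0.00256,"y":6e-05,"z":0.0,"twist":-2.57,"jaw":0.0},
    {"x":-0.00256,"y":6e-05,"z":0.0,"twist":-2.57,"jaw":0.0},
    {"x":-0.00256,"y":6e-05,"z":0.0,"twist":-2.57,"jaw":0.0}
  ],
  "grip_force": 20
}}

```text
time: 13.8
eef_pos: [478.4, 161.0, 42.4]
tcp_rot: [[0.245, 0.969, 0.0], [0.969, -0.245, 0.0], [0.0, -0.0, -1.0]]
wrist_force: [0.2, 1.4, 0.9]
width: -0.004
grip_force: 0.8
```

Call:
{"op": "servo_tool", "data": {
  "steps": [
    {"x":-0.00256,"y":6e-05,"z":0.0,"twist":-2.57,"jaw":0.0},
    {"x":-0.00256,"y":6e-05,"z":0.0,"twist":-2.57,"jaw":0.0},
    {"x":-0.00256,"y":6e-05,"z":0.0,"twist":-2.57,"jaw":0.0},
    {"x":-0.00256,"y":6e-05,"z":0.0,"twist":-2.57,"jaw":0.0},
    {"x":-0.00256,"y":6e-05,"z":0.0,"twist":-2.57,"jaw":0.0},
    {"x":-0.00256,"y":6e-05,"z":0.0,"twist":-2.57,"jaw":0.0},
    {"x":-0.00256,"y":6e-05,"z":0.0,"twist":-2.57,"jaw":0.0},
    {"x":-0.00256,"y":6e-05,"z":0.0,"twist":-2.57,"jaw":0.0},
    {"x":-0.00256,"y":6e-05,"z":0.0,"twist":-2.57,"jaw":0.0},
    {"x":-0.00256,"y":6e-05,"z":0.0,"twist":-2.57,"jaw":0.0},
    {"x":0.0,"y":0.0,"z":0.0,"twist":0.0,"jaw":0.0},
    {"x":0.0,"y":0.0,"z":0.0,"twist":0.0,"jaw":0.0},
    {"x":0.0,"y":0.0,"z":0.0,"twist":0.0,"jaw":0.0}
  ],
  "grip_force": 20
}}

```text
time: 15.1
eef_pos: [477.9, 135.7, 42.4]
tcp_rot: [[-0.197, 0.98, 0.0], [0.98, 0.197, 0.0], [0.0, 0.0, -1.0]]
wrist_force: [0.2, -0.0, 0.7]
width: 0.003
grip_force: 0.0
```

Call:
{"op": "servo_tool", "data": {
  "steps": [
    {"x":0.0,"y":0.0,"z":-0.01,"twist":0.0,"jaw":0.0},
    {"x":0.0,"y":0.0,"z":-0.01,"twist":0.0,"jaw":0.0},
    {"x":0.0,"y":0.0,"z":-0.02,"twist":0.0,"jaw":0.0},
    {"x":0.0,"y":0.0,"z":-0.03,"twist":0.0,"jaw":0.0},
    {"x":0.0,"y":-0.03,"z":-0.02,"twist":0.0,"jaw":0.0},
    {"x":0.0,"y":-0.02,"z":0.0,"twist":0.0,"jaw":0.0},
    {"x":0.0,"y":0.0,"z":0.0,"twist":0.0,"jaw":0.0},
    {"x":0.0,"y":0.0,"z":0.0,"twist":0.0,"jaw":0.0}
  ],
  "grip_force": 20
}}

```text
time: 15.9
eef_pos: [429.4, 125.6, 133.1]
tcp_rot: [[-0.197, 0.98, 0.001], [0.98, 0.197, -0.0], [-0.0, 0.001, -1.0]]
wrist_force: [0.5, -0.2, 0.3]
width: 0.002
grip_force: 0.0
```

```bash
python3 look.py w5.png
```

```text
15.95 [429.6 125.8 132.8] cam [415.1 197.4 274.4]
egg_counter [(0.78, array([482.3, -49.9,  -0.9]))]
wheel_axis [(0.86, array([534.6, 147.3,  48. ]))]
pointer [(0.89, array([588.9, 157.2,  57. ]))]
zero_lug [(0.77, array([496.3, 110.8,  50.3]))]
four_lug [(0.89, array([588.5, 158.8,  47. ]))]
```

View pics/w5.png

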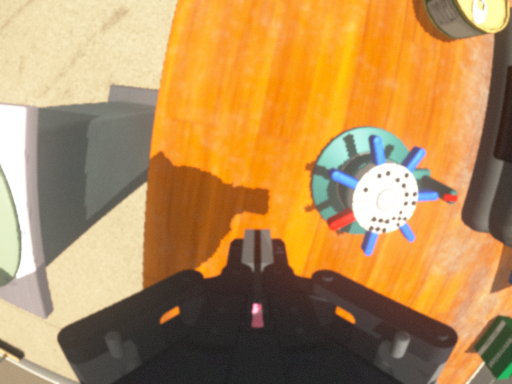

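The four-dot lug at (428, 195) stands at the pointer (450, 198), the red lug is at (342, 220) as expected for four, and the hand is clear. I'll hand the job in.

```bash
python3 -c "
from rig import job
print(job.job_done())"
```

```text
the job is handed in; nothing more can be done
None
```

I clicked the teal counter's wheel from two to three, let it settle, then clicked it to four; the last picture shows the four-dot lug at the red pointer and the hand clear, and the job is handed in (no verdict was returned).

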